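Find the socket for a reel handle's hub nut

TASK

The reel crank handle lying on the grey mat is to have its hub nut tightened: lay it flat and square in the two nests of the bench jig, hub in the wide nest, fully down, and let go of it. Then find which of the three T-handled sockets in the tray fits its nut (a smaller one will not go on, a bigger one goes on but sits loose), standing every socket that is not the right one back upright in the tray. Finish while still holding the right socket by its T-handle, upright and fully down over the nut of the seated handle, with the waiting handles and everything else on the bench left where they are.

Things in the scene. Friction and masses are not known exactly. Their poses are not given: they have to be found in the camera images.
- handle_a: reel crank handle, loose, ~0.2 kg: flat aluminium arm 12 mm thick, 22 wide, hub dia. 40 at one end, far end rounded, radius 11; on it a rubber knob dia. 31, top at z = 49, 110 mm from the hub axis. Steel hex nut on the hub. Origin: hub axis at the underside; x along the arm to the knob, z up; hub's top face z = 12. Balances at x = 50. The one of handles a, b, c that lies on the grey mat is the job
- handle_b: same shape as handle_a; only the nut's size differs. All three nuts: coaxial with the hub, 10 mm high (z 12 to 22), top edge bevelled 2 mm, a threaded end (dia. 8 to 12) 4 mm proud, two flats parallel to the handle's x. Across flats 13, 17 or 22 mm, one size each, unmarked: which handle has which is to be found by trying
- handle_c: same shape as handle_a; only the nut's size differs (see handle_b). Two of the three handles wait on the black pad at the back and stay there; which one lies on the mat varies
- socket_small: socket for 13 mm nuts on a T-handle adapter, one loose piece, upright mouth down, in a tray compartment (which one varies). Round steel body dia. 20 mm, 34 high; above a neck, the black T-bar: 42 mm long (x), 14 thick (y), from 48 to 70 mm above the rim; its flat sides are the grip. Origin: centre of the rim (underside), z up. Hex mouth 14.5 mm across flats, 18 deep, two flats parallel to x
- socket_medium: like socket_small, but for 17 mm nuts: dia. 27 mm, mouth 18.5 mm across flats, 18 deep. All sockets: with the T-bar (x) along the arm of the handle, or at 60 or 120 degrees to it, the mouth lines up with the nut. Fully home, the rim rests on the hub's top face; on a nut that is too big the rim stays 8 to 14 mm above it
- socket_large: like socket_small, but for 22 mm nuts: dia. 33 mm, mouth 23.5 mm across flats, 18 deep. All mouths have a 1 mm bevel. Masses 80, 110, 140 g. A socket that is too large also drops fully over the nut but is loose: the right one is the smallest that goes fully down
- jig: jig screwed to the bench: aluminium plate 192 x 78 mm, 12 thick, with two black nests, walls 10 high above it, inner top edges bevelled 3. Wide nest (hub) and narrow nest (knob end), about 1.3 mm play a side; plate open for 60 mm between them (x 26 to 86). Origin: on the bench under a seated hub's axis; x from wide to narrow nest. A seated handle's origin lies 12 mm above, x along this x
- tray: grey plastic socket tray, fixed, 66 x 246 mm (x, y), walls 18 mm high, floor 4 mm thick; three compartments in a row along y, 80 mm apart (centres at y = -80, 0, 80 mm). Origin: centre of its underside
- mat: grey work mat fixed on the bench, 250 x 280 mm, 3 mm thick; the handle to be worked on lies on it. Origin: centre of its underside
- pad: black pad fixed at the back of the bench, 200 x 380 mm, 3 mm thick, with the two handles that wait. Origin: centre of its underside
- oil: bystander: clear plastic oil bottle with black cap, dia. 34 mm, 85 mm tall, standing. Origin: centre of its underside
- spool: bystander: empty aluminium reel spool, dia. 52 mm, 28 mm tall, standing on its flange. Origin: centre of its underside
- driver: bystander: screwdriver with black handle, 160 mm long, lying; its x axis runs from handle to tip. Origin: the shaft's axis
- knob_one: bystander: loose black handle knob, dia. 31 mm, 34 mm tall, standing. Origin: centre of its underside
- knob_two: bystander: loose aluminium handle knob, dia. 34 mm, 30 mm tall, standing. Origin: centre of its underside
- dish: bystander: white plastic dish with washers, dia. 78 mm, 18 mm tall. Origin: centre of its underside

How it is judged:
On the way:
1. the handle from the mat lies flat, square and fully down in the jig, let go (((horizontal distance between handle_a and jig below 0.003 m and z of handle_a in the frame of jig between 0.0105 and 0.014 m and angle between handle_a's own z axis and vertical below 0.035 rad and angle between the x axis of handle_a and the x axis of jig, either way round below 0.05 rad and contact force between the fingers and handle_a below 0.2 N and x of handle_b in the frame of pad between -0.11 and 0.11 m and y of handle_b in the frame of pad between -0.2 and 0.2 m and x of handle_c in the frame of pad between -0.11 and 0.11 m and y of handle_c in the frame of pad between -0.2 and 0.2 m) or (horizontal distance between handle_b and jig below 0.003 m and z of handle_b in the frame of jig between 0.0105 and 0.014 m and angle between handle_b's own z axis and vertical below 0.035 rad and angle between the x axis of handle_b and the x axis of jig, either way round below 0.05 rad and contact force between the fingers and handle_b below 0.2 N and x of handle_a in the frame of pad between -0.11 and 0.11 m and y of handle_a in the frame of pad between -0.2 and 0.2 m and x of handle_c in the frame of pad between -0.11 and 0.11 m and y of handle_c in the frame of pad between -0.2 and 0.2 m) or (horizontal distance between handle_c and jig below 0.003 m and z of handle_c in the frame of jig between 0.0105 and 0.014 m and angle between handle_c's own z axis and vertical below 0.035 rad and angle between the x axis of handle_c and the x axis of jig, either way round below 0.05 rad and contact force between the fingers and handle_c below 0.2 N and x of handle_a in the frame of pad between -0.11 and 0.11 m and y of handle_a in the frame of pad between -0.2 and 0.2 m and x of handle_b in the frame of pad between -0.11 and 0.11 m and y of handle_b in the frame of pad between -0.2 and 0.2 m))), for 0.2 s.
At the end, for the whole second after the job is handed in: Mat handle seated in the jig (3 mm off axis, 2 mm high, 0.035 rad tilt, 0.05 rad in line); the matching socket on its nut (3 mm off axis, rim within 2.5 mm of the hub, 0.06 rad tilt), at rest, gripped with over 2 N; other sockets upright in the tray, other handles on the pad ((((horizontal distance between handle_a and jig below 0.003 m and z of handle_a in the frame of jig between 0.0105 and 0.014 m and angle between handle_a's own z axis and vertical below 0.035 rad and angle between the x axis of handle_a and the x axis of jig, either way round below 0.05 rad) and (horizontal distance between socket_medium and handle_a below 0.003 m and z of socket_medium in the frame of handle_a between 0.01 and 0.0145 m and angle between socket_medium's own z axis and vertical below 0.06 rad and contact force between the fingers and socket_medium above 2 N and linear speed of socket_medium below 0.03 m/s) and (x of handle_b in the frame of pad between -0.11 and 0.11 m and y of handle_b in the frame of pad between -0.2 and 0.2 m) and (x of handle_c in the frame of pad between -0.11 and 0.11 m and y of handle_c in the frame of pad between -0.2 and 0.2 m) and (x of socket_large in the frame of tray between -0.035 and 0.035 m and y of socket_large in the frame of tray between -0.125 and 0.125 m and z of socket_large in the frame of tray below 0.01 m and angle between socket_large's own z axis and vertical below 0.1 rad and contact force between the fingers and socket_large below 0.2 N) and (x of socket_small in the frame of tray between -0.035 and 0.035 m and y of socket_small in the frame of tray between -0.125 and 0.125 m and z of socket_small in the frame of tray below 0.01 m and angle between socket_small's own z axis and vertical below 0.1 rad and contact force between the fingers and socket_small below 0.2 N)) or ((horizontal distance between handle_b and jig below 0.003 m and z of handle_b in the frame of jig between 0.0105 and 0.014 m and angle between handle_b's own z axis and vertical below 0.035 rad and angle between the x axis of handle_b and the x axis of jig, either way round below 0.05 rad) and (horizontal distance between socket_large and handle_b below 0.003 m and z of socket_large in the frame of handle_b between 0.01 and 0.0145 m and angle between socket_large's own z axis and vertical below 0.06 rad and contact force between the fingers and socket_large above 2 N and linear speed of socket_large below 0.03 m/s) and (x of handle_a in the frame of pad between -0.11 and 0.11 m and y of handle_a in the frame of pad between -0.2 and 0.2 m) and (x of handle_c in the frame of pad between -0.11 and 0.11 m and y of handle_c in the frame of pad between -0.2 and 0.2 m) and (x of socket_medium in the frame of tray between -0.035 and 0.035 m and y of socket_medium in the frame of tray between -0.125 and 0.125 m and z of socket_medium in the frame of tray below 0.01 m and angle between socket_medium's own z axis and vertical below 0.1 rad and contact force between the fingers and socket_medium below 0.2 N) and (x of socket_small in the frame of tray between -0.035 and 0.035 m and y of socket_small in the frame of tray between -0.125 and 0.125 m and z of socket_small in the frame of tray below 0.01 m and angle between socket_small's own z axis and vertical below 0.1 rad and contact force between the fingers and socket_small below 0.2 N)) or ((horizontal distance between handle_c and jig below 0.003 m and z of handle_c in the frame of jig between 0.0105 and 0.014 m and angle between handle_c's own z axis and vertical below 0.035 rad and angle between the x axis of handle_c and the x axis of jig, either way round below 0.05 rad) and (horizontal distance between socket_small and handle_c below 0.003 m and z of socket_small in the frame of handle_c between 0.01 and 0.0145 m and angle between socket_small's own z axis and vertical below 0.06 rad and contact force between the fingers and socket_small above 2 N and linear speed of socket_small below 0.03 m/s) and (x of handle_a in the frame of pad between -0.11 and 0.11 m and y of handle_a in the frame of pad between -0.2 and 0.2 m) and (x of handle_b in the frame of pad between -0.11 and 0.11 m and y of handle_b in the frame of pad between -0.2 and 0.2 m) and (x of socket_medium in the frame of tray between -0.035 and 0.035 m and y of socket_medium in the frame of tray between -0.125 and 0.125 m and z of socket_medium in the frame of tray below 0.01 m and angle between socket_medium's own z axis and vertical below 0.1 rad and contact force between the fingers and socket_medium below 0.2 N) and (x of socket_large in the frame of tray between -0.035 and 0.035 m and y of socket_large in the frame of tray between -0.125 and 0.125 m and z of socket_large in the frame of tray below 0.01 m and angle between socket_large's own z axis and vertical below 0.1 rad and contact force between the fingers and socket_large below 0.2 N)))); the arm keeps its last pose, push and grip.
It fails at once if a bystander (oil bottle, spool, screwdriver, loose knob or dish) was moved more than 30 mm (distance of any of oil, spool, driver, knob_one, knob_two, dish from where it was at the start of the episode above 0.03 m).
It fails at once if more than one of the three crank handles was moved over 30 mm (distance of each of handle_a, handle_b from where it was at the start of the episode above 0.03 m or distance of each of handle_a, handle_c from where it was at the start of the episode above 0.03 m or distance of each of handle_b, handle_c from where it was at the start of the episode above 0.03 m).
It also fails if it takes over 72 s, if anything falls off the work surface, if the arm or the gripper's body presses on something with over 40 N, if the wrist force passes 120 N, or if a joint passes its speed limit or range.

ROBOT

A 6-joint arm with a two-finger parallel gripper is mounted at the origin on the work surface. World frame = base frame: x ahead of the robot, y to its left, z up, the work surface at z = 0. Lengths are in m, angles in rad, forces in N, time in s.
With the tool pointing down it reaches from about 0.275 to 0.85 m from the base axis. Payload 5.2 kg.
Tool frame: the origin (TCP) lies at the very end of the fingers, on their centre line; the grasp point (between the pads) lies 19 mm behind it (grip_point_offset is the z of the grasp point in the tool frame, in m); z points along the fingers, y is the line along which they close (so a half turn about z gives the same grasp; the last joint's range is limited). The gripper opens to 85 mm and grips with 20 to 120 N. Pads are 22 mm wide; open, the fingers measure 114 mm over their backs; the gripper's body (76 mm by 85 mm) begins 54 mm behind the grasp point. The pads swing forward as they close: fully open they stand 13 mm farther back than shut.
Start: joints at [-1.371, 0.259, 1.535, -0, 1.348, -0.203], TCP at [0.216, -0.506, 0.231] pointing down, gripper open.
Joint ranges: [-3.14, 3.14], [-0.91, 2.08], [0.19, 2.58], [-1.22, 4.36], [0.22, 2.71], [-3.12, 3.12]. Speed limits (rad/s): [2.57, 2.57, 3.14, 3.14, 3.14, 3.14].

INTERFACE

Orientations are given as a 3x3 rotation matrix whose columns are the frame's x, y, z axes.
In Python, from station import reach, line_to, move_joints, ungrasp, gripper_close, hold, ik, read_camera, camera_model, IKError, hand_in, masks_of, place_of, current_time_s, current_joint_positions, current_qvel, current_joint_efforts, current_eef_pos, current_ee_rot, current_ft_force, current_moment, current_gripper_width, current_grasp_force, grip_point_offset gives the robot as it stands. Calls block until the motion is done:
- reach(position, orientation): joint-space move of the TCP to a pose.
- line_to(position, rot=None, rate=0.15, stop_force=None): straight line of the TCP; rot=None keeps the orientation; rate is the mean speed in m/s. With stop_force (N) it stops when the force on the tool has changed by that much, and returns True; else False.
- move_joints(angles): joint-space move.
- ungrasp() and gripper_close(f_grip=None): open the fingers fully, or close them until they stop; f_grip is the grip in N (None keeps the last).
- hold(seconds).
- ik(position, orientation): joint angles nearest the present ones, or None.
- read_camera(name): name is "side" or "top"; returns (picture, depth): 480x640x3 uint8, blue, green, red; 480x640 float32, m along the optical axis (not along the pixel's ray), 0 where there is no reading.
- camera_model(name): a dict with "fx", "fy", "cx", "cy" (pixels), "k1" (the pictures are not rectified: a ray, as slopes to the right and down, at radius r is drawn at 1 + k1 r^2 times it, then the intrinsics apply), "R" (3x3) and "t" (3): a world point X has camera coordinates R X + t. Camera axes: x right, y down, z forward; pixel columns grow to the right and rows downward; lengths in m; the calibration is good to about 2 mm. A picture is of the moment at which its call begins. camera_model takes no time and is no camera call.
A pose or a line that the arm cannot do raises IKError and nothing moves.
- hand_in(): hands the job in; it is judged then, once.
Trained networks look in the newest picture that a camera, given by its name, has taken for a name from the list of things; names that differ only in an ending like _2 or _b are one class to them, and where a whole thing is asked for, a point or a joint stands for the part that bears it (a point fixed in the world has none). Each returns a list of dicts, best first, with "conf" (0 to 1); they miss things now and then, are a little off and sometimes report something else, mostly with a low value. They report only what shows in the picture. A call takes as long as a camera call.
- masks_of(camera, name): "region" (480x640 bool, what is visible of it) and "position" ([column, row] in pixels, amid what is visible of it).
- place_of(camera, name): "position" ([column, row] in pixels: a listed point, or the origin of a listed thing).
Readings, each from a call of its own:
- current_time_s(): time.
- current_joint_positions(): joint angles.
- current_qvel(): joint speeds.
- current_joint_efforts(): joint torques, N m.
- current_eef_pos(): TCP position.
- current_ee_rot(): TCP orientation.
- current_ft_force(): force on the tool from outside, world axes, zero at the start.
- current_moment(): the same for the moment, N m.
- current_gripper_width(): finger opening in m.
- current_grasp_force(): force on a finger pad.
Only numpy, scipy, OpenCV 4.12 (cv2) and the standard library are available. Lean on these libraries where they do the work, as an engineer would, in place of code of your own. Each camera call takes 0.05 s, during which the arm holds its last target. There are 200 camera calls.

## Working session

There is one attempt and no reset: what is moved stays moved. The work goes in short steps, each a Python script; the robot and the scene stay as the last script left them, time stands still between calls to the robot, and variables do not carry over. Pictures are saved under pics/ and viewed, at most 10 in all, crops included, and the job is handed in when it is done.

```bash
mkdir -p pics; ls; cat > h.py <<'E'
import numpy as np, cv2
from station import *
def pic(c,n):
    im,d=read_camera(c); cv2.imwrite(f'pics/{n}.png',im); np.save(f'pics/{n}_d.npy',d); return im,d
def ray(c,uv):
    m=camera_model(c); p=np.array([(uv[0]-m['cx'])/m['fx'],(uv[1]-m['cy'])/m['fy']]); q=p.copy()
    for _ in range(20): q=p/(1+m['k1']*(q@q))
    R=np.array(m['R']); return -R.T@np.array(m['t']), R.T@np.array([q[0],q[1],1.])
def at_z(c,uv,z):
    o,d=ray(c,uv); return o+d*(z-o[2])/d[2]
def at_d(c,uv,depth):
    o,d=ray(c,uv); return o+d*depth
def tri(uv1,uv2,c1='top',c2='side'):
    o1,d1=ray(c1,uv1); o2,d2=ray(c2,uv2)
    s=np.linalg.lstsq(np.c_[d1,-d2],o2-o1,rcond=None)[0]
    a,b=o1+s[0]*d1,o2+s[1]*d2; return (a+b)/2,np.linalg.norm(a-b)
def proj(c,X):
    m=camera_model(c); x=np.array(m['R'])@X+np.array(m['t']); s=x[:2]/x[2]; s=s*(1+m['k1']*(s@s))
    return np.array([m['fx']*s[0]+m['cx'],m['fy']*s[1]+m['cy']])
def cloud(c,d):
    m=camera_model(c); v,u=np.mgrid[0:480,0:640]
    K=np.array([[m['fx'],0,m['cx']],[0,m['fy'],m['cy']],[0,0,1]])
    q=cv2.undistortPoints(np.stack([u,v],-1).reshape(-1,1,2).astype(float),K,np.array([m['k1'],0,0,0.])).reshape(480,640,2)
    P=np.dstack([q*d[...,None],d]); return (P-np.array(m['t']))@np.array(m['R'])
def down(yaw):  # tool z down, closing line y at angle yaw in world
    c,s=np.cos(yaw),np.sin(yaw); y=np.array([c,s,0]); z=np.array([0,0,-1.]); return np.c_[np.cross(y,z),y,z]
E
python3 - <<'E'
from h import *
for c in('top','side'):
    im,d=pic(c,c+'0'); m=camera_model(c); print(c,m['fx'],m['k1'],-np.array(m['R']).T@m['t'],(d>0).mean())
    for n in['handle_a','socket_small','socket_medium','socket_large','jig','tray','mat','pad','oil','spool','driver','knob_one','knob_two','dish']:
        for p in place_of(c,n): print(n,np.round(p['position']),round(p['conf'],2),end=' | ')
        print()
print(grip_point_offset() if callable(grip_point_offset) else grip_point_offset, current_time_s())
E
```

```text
pics
station.py
top 568.4287254414558 -0.13458242993850655 [ 0.33133058 -0.01683783  1.06473758] 0.9960091145833333
handle_a [275. 159.] 0.96 | handle_a [192. 266.] 0.75 | handle_a [365. 156.] 0.57 | handle_a [288. 160.] 0.37 | 
socket_small [427. 279.] 0.55 | 
socket_medium [511. 277.] 0.94 | socket_medium [469. 283.] 0.44 | 
socket_large [468. 281.] 0.88 | 
jig [300. 266.] 0.84 | 
tray [466. 283.] 0.7 | 
mat [131. 274.] 0.62 | 
pad [287. 158.] 0.87 | pad [195. 267.] 0.4 | 
oil [160. 189.] 0.72 | 
spool [293. 360.] 0.89 | 
driver [488. 190.] 0.6 | 
knob_one [393. 214.] 0.77 | knob_one [301. 270.] 0.18 | 
knob_two [368. 348.] 0.75 | knob_two [394. 215.] 0.48 | knob_two [427. 282.] 0.29 | 
dish [250. 366.] 0.67 | 
side 571.1904745608766 -0.169504658362541 [ 0.51852849 -0.91582115  0.73114667] 0.9960579427083334
handle_a [436. 295.] 0.9 | handle_a [315. 199.] 0.6 | 
socket_small [306. 343.] 0.95 | socket_small [316. 200.] 0.2 | 
socket_medium [310. 420.] 0.69 | socket_medium [302. 377.] 0.6 | socket_medium [309. 175.] 0.31 | 
socket_large [300. 377.] 0.73 | 

tray [304. 377.] 0.9 | tray [421. 247.] 0.5 | 
mat [310. 177.] 0.75 | mat [243. 299.] 0.44 | 
pad [423. 247.] 0.69 | 
oil [380. 183.] 0.91 | 
spool [233. 257.] 0.9 | spool [304. 375.] 0.71 | 
driver [420. 405.] 0.71 | 
knob_one [371. 316.] 0.55 | 
knob_two [241. 296.] 0.73 | 
dish [234. 231.] 0.7 | 
-0.0187 1.5
```

View pics/top0.png

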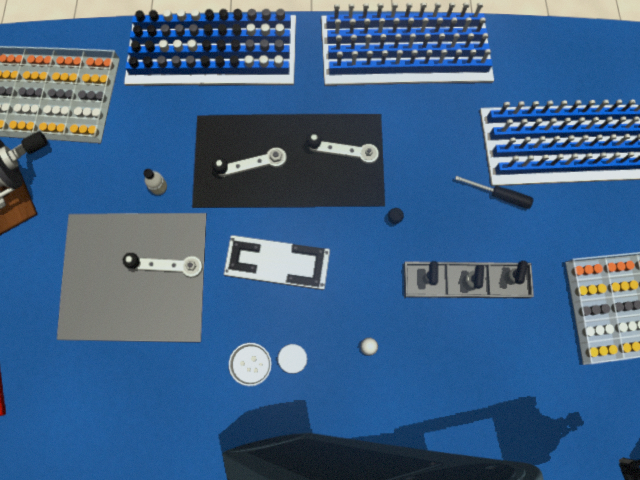

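View pics/side0.png

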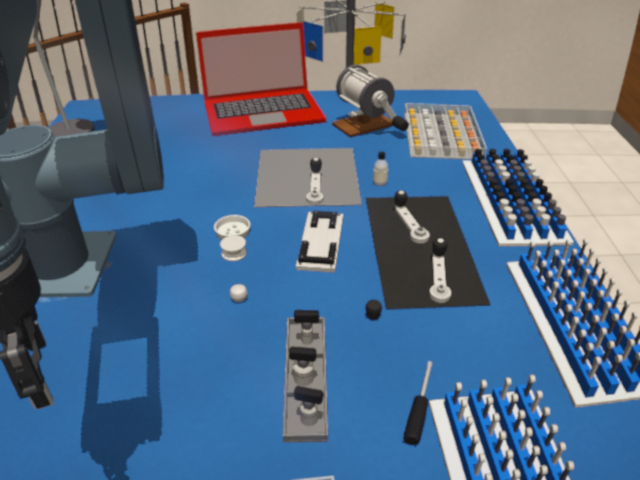

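The top view shows the mat handle with its hub at about (192,266) and knob at (131,261). The jig has its narrow nest on the left (~243,255) and its wide nest on the right (~307,265). The sockets are in the tray at about (427,279), (468,281) and (511,277). The side view agrees with this. Next I'll look at crops and take measurements.

```bash
python3 - <<'E'
from h import *
a=cv2.imread('pics/top0.png')[215:300,115:335]; b=cv2.imread('pics/side0.png')[150:275,255:385]
A=cv2.resize(a,None,fx=3.6,fy=3.6,interpolation=cv2.INTER_CUBIC)
B=cv2.resize(b,None,fx=2.3,fy=2.3,interpolation=cv2.INTER_CUBIC)
c=cv2.imread('pics/top0.png')[250:305,395:540]; C=cv2.resize(c,None,fx=3.2,fy=3.2,interpolation=cv2.INTER_CUBIC)
o=np.zeros((600,800,3),np.uint8); o[:A.shape[0],:A.shape[1]]=A; o[306:306+B.shape[0],:B.shape[1]]=B; o[310:310+C.shape[0],310:310+C.shape[1]]=C
cv2.imwrite('pics/crop1.png',o)
for c in('top','side'):
    d=np.load(f'pics/{c}0_d.npy'); P=cloud(c,d)
    for n,(u,v) in ({'mat':(90,300),'hub':(192,266),'knob':(131,261),'jigplate':(275,262),'table':(250,320),'tbar':(427,270)} if c=='top' else {'mat':(290,190),'hub':(315,197),'jig':(320,240),'table':(340,300)}).items():
        w=P[v-1:v+2,u-1:u+2].reshape(-1,3); print(c,n,w.mean(0).round(4),w.std(0).round(4))
P=cloud('top',np.load('pics/top0_d.npy'))
# tall things in the top cloud: knob, sockets
z=P[...,2]; x=P[...,0];y=P[...,1]
for nm,(u0,v0,u1,v1),zl in(('knob',(115,245,150,275),.035),('s',(412,255,445,295),.045),('m',(455,255,488,295),.045),('l',(498,255,532,295),.045)):
    s=(slice(v0,v1),slice(u0,u1)); k=z[s]>zl; q=P[s][k]; r=cv2.minAreaRect((q[:,:2]*1000).astype(np.float32)); print(nm,len(q),q.mean(0).round(4),np.percentile(q[:,2],[50,95]).round(4),r)
E
```

```text
top mat [0.4803 0.4132 0.0028] [0.0015 0.0016 0.0015]
top hub [0.5411 0.2113 0.0263] [0.0014 0.0016 0.0022]
top knob [0.5461 0.3206 0.0515] [0.0018 0.0014 0.0018]
top jigplate [0.5263 0.0482 0.1282] [0.069  0.0231 0.3311]
top table [4.425e-01 1.036e-01 3.000e-04] [0.0014 0.0016 0.0017]
top tbar [ 0.5341 -0.2332  0.002 ] [0.0016 0.0015 0.0018]
side mat [0.4855 0.2585 0.0042] [0.002  0.0046 0.0012]
side hub [0.5444 0.2056 0.0163] [0.0019 0.0029 0.0013]
side jig [0.5502 0.0437 0.0124] [0.0018 0.0051 0.0025]
side table [ 5.814e-01 -1.295e-01  4.000e-04] [0.0016 0.0026 0.001 ]
knob 200 [0.5443 0.3159 0.0686] [0.0492 0.0538] ((438.3939514160156, 163.14276123046875), (417.89794921875, 27.99285125732422), 55.42102813720703)
s 236 [ 0.5118 -0.226   0.0895] [0.0709 0.0751] ((423.8011474609375, -136.2946319580078), (33.687469482421875, 300.2467346191406), 44.14492416381836)
m 225 [ 0.5057 -0.3071  0.0855] [0.0711 0.0758] ((418.1816101074219, -177.44285583496094), (34.49467468261719, 363.53607177734375), 33.8237419128418)
l 236 [ 0.5153 -0.3902  0.0716] [0.0701 0.0747] ((420.41552734375, -217.28164672851562), (35.91891860961914, 437.22454833984375), 28.65863037109375)
```

View pics/crop1.png

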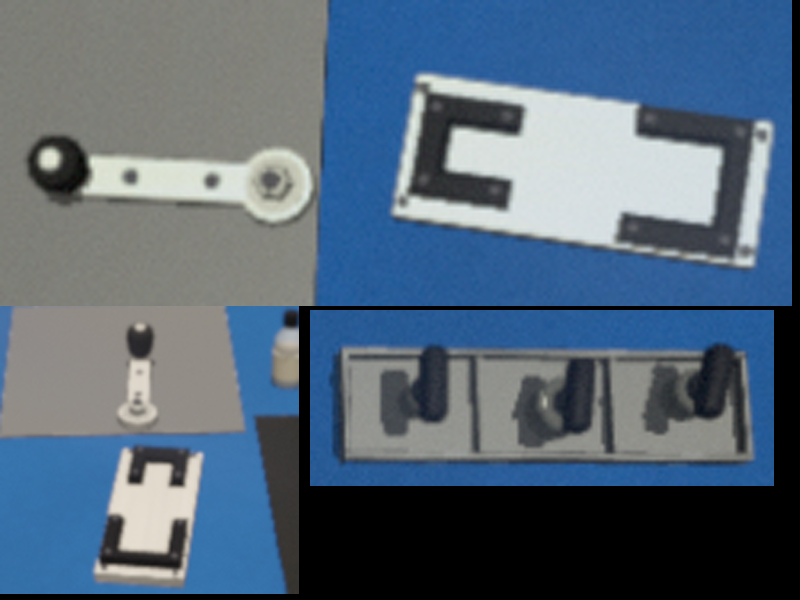

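```bash
cat > meas.py <<'E'
from h import *
from scipy.optimize import minimize
def planexy(c,box,z):
    u0,v0,u1,v1=box; m=camera_model(c); v,u=np.mgrid[v0:v1,u0:u1]
    K=np.array([[m['fx'],0,m['cx']],[0,m['fy'],m['cy']],[0,0,1]]); R=np.array(m['R'])
    q=cv2.undistortPoints(np.stack([u,v],-1).reshape(-1,1,2).astype(float),K,np.array([m['k1'],0,0,0.])).reshape(-1,2)
    d=np.c_[q,np.ones(len(q))]@R; o=-R.T@np.array(m['t']); return (o+d*((z-o[2])/d[:,2])[:,None])[:,:2].reshape(v1-v0,u1-u0,2)
def rect(x,y,x0,x1,h): 
    dx=np.maximum(x0-x,x-x1); dy=abs(y)-h; return np.maximum(dx,dy)
def sd_handle(x,y): return np.minimum(np.hypot(x,y)-.02, rect(x,y,0,.2,.011))
def fit(XY,W,sdf,p0,valid=None,blur=.0012):
    def loss(p):
        c,s=np.cos(p[2]),np.sin(p[2]); dx,dy=XY[...,0]-p[0],XY[...,1]-p[1]; x,y=c*dx+s*dy,-s*dx+c*dy
        e=(W-1/(1+np.exp(np.clip(sdf(x,y)/blur,-30,30))))**2
        return e[valid(x,y)].mean() if valid else e.mean()
    best=None
    for k in range(3):
        r=minimize(loss,p0 if best is None else best.x,method='Nelder-Mead',options=dict(initial_simplex=np.array(p0 if best is None else best.x)+np.array([[0,0,0],[.005,0,0],[0,.005,0],[0,0,.06]]),xatol=1e-5,fatol=1e-7))
        best=r
    return best.x,best.fun
E
python3 - <<'E'
from meas import *
H=np.array([.541,.211]); 
for c,bh,bj in(('top',(138,245,206,285),(215,225,340,300)),('side',(300,150,330,210),(285,195,355,280))):
    im=cv2.imread(f'pics/{c}0.png').astype(float)
    s=(slice(bh[1],bh[3]),slice(bh[0],bh[2])); g=im[s].min(2); lo,hi=np.percentile(g,20),np.percentile(g,90)
    print(c,lo,hi)
    W=np.clip((g-lo)/(hi-lo),0,1)
    p,f=fit(planexy(c,bh,.015),W,sd_handle,[.54,.211,1.55],lambda x,y:(x<.085)&(np.hypot(x,y)>.014)&(x>-.03)&(abs(y)<.03)); print('handle',p.round(4),round(f,4))
    s=(slice(bj[1],bj[3]),slice(bj[0],bj[2])); I=im[s]; sat=I.max(2)-I.min(2); W=(sat<70).astype(float)
    p,f=fit(planexy(c,bj,.012),W,lambda x,y:rect(x,y,-.046,.146,.039),[.535,.012,1.45],lambda x,y:(x>-.06)&(x<.16)&(abs(y)<.055)); print('jig',p.round(4),round(f,4))
    XY=planexy(c,bj,.022); cc,ss=np.cos(p[2]),np.sin(p[2]); dx,dy=XY[...,0]-p[0],XY[...,1]-p[1]; x,y=cc*dx+ss*dy,-ss*dx+cc*dy
    dk=(I.max(2)<110)&(abs(y)<.036)&(x>-.042)&(x<.143)
    for nm,k in(('wide',dk&(x<.06)),('narrow',dk&(x>.06))): print(nm,len(x[k]),np.percentile(x[k],[2,50,98]).round(4),np.percentile(y[k],[2,50,98]).round(4), 'end-wall',np.percentile(x[k&(abs(y)<.008)],[5,95]).round(4))
    P=cloud(c,cv2.medianBlur(np.load(f'pics/{c}0_d.npy'),3))
    bs={'top':[(412,255,445,295),(455,255,488,295),(498,255,532,295)],'side':[(285,300,330,345),(280,340,325,385),(285,380,330,425)]}[c]
    for b in bs:
        q=P[b[1]:b[3],b[0]:b[2]].reshape(-1,3); q=q[(q[:,2]>.062)&(q[:,2]<.08)]
        r=cv2.minAreaRect((q[:,:2]*1000).astype(np.float32)); e=np.cov(q[:,:2].T); w,V=np.linalg.eigh(e)
        print('sock',len(q),q.mean(0).round(4),'rect',np.round(r[0],1),np.round(r[1],1),'pca',np.degrees(np.arctan2(V[1,1],V[0,1])).round(1))
E
```

```text
top 120.0 210.0
handle [0.5441 0.2161 1.5142] 0.025
jig [0.5429 0.0045 1.4158] 0.0208
wide 654 [-0.0348 -0.0149  0.0234] [-0.0351  0.0003  0.0349] end-wall [-0.0345 -0.0229]
narrow 542 [0.0865 0.1176 0.1363] [-0.0269 -0.0005  0.0267] end-wall [0.1218 0.1355]
sock 194 [ 0.5163 -0.2315  0.0707] rect [ 517.  -232.3] [14.4 42.7] pca 176.6
sock 172 [ 0.509  -0.3134  0.0711] rect [ 509.3 -314.6] [13.3 40.8] pca 171.1
sock 183 [ 0.5162 -0.3928  0.0704] rect [ 517.3 -394.3] [13.7 42.8] pca 166.0
side 121.0 176.0
handle [0.5433 0.2131 1.5238] 0.0603
jig [0.5455 0.0068 1.4273] 0.0689
wide 307 [-0.0415 -0.0225  0.0169] [-0.0337  0.0043  0.0352] end-wall [-0.0416 -0.032 ]
narrow 265 [0.0729 0.1102 0.1307] [-0.0256  0.0003  0.0251] end-wall [0.1087 0.1288]
sock 245 [ 0.5172 -0.2374  0.0703] rect [ 517.2 -234.4] [14.1 39.8] pca 177.0
sock 288 [ 0.5099 -0.3201  0.0706] rect [ 509.8 -317.4] [14.  42.1] pca 171.5
sock 328 [ 0.5174 -0.3998  0.0711] rect [ 517.2 -397.4] [14.4 42. ] pca 166.0
```

The top and side fits agree to about 3 mm. The offset is constant in y, so it's a calibration bias, and it largely cancels between picking and placing along the arm. Now I'll pick up the handle.

```bash
python3 - <<'E'
from h import *
b=np.array([0,-.0013])            # mean of the two cameras' bias
yaw=1.517; o=np.array([.5438,.2161])+b; g=o+.052*np.array([np.cos(yaw),np.sin(yaw)])
R0=down(yaw-np.pi/2); R1=down(yaw+np.pi/2)
for R in(R0,R1): print(ik([*g,.12],R))
R=min((r for r in(R0,R1) if ik([*g,.12],r) is not None),key=lambda r:abs(ik([*g,.12],r)[5]))
reach([*g,.12],R); print(current_time_s())
print(line_to([*g,.0055],stop_force=8), current_eef_pos(), current_gripper_width(),current_ft_force())
gripper_close(60); print(current_gripper_width(),current_grasp_force(),current_eef_pos(),current_ft_force())
line_to([*g,.1]); print(current_gripper_width(),current_grasp_force(),current_ft_force(),current_moment(),current_time_s())
im,_=pic('top','top1'); im,_=pic('side','side1')
E
```

```text
[ 2.70781332e-01  4.52045237e-01  1.53762448e+00 -4.44089210e-16
  1.15192294e+00  3.24577658e-01]
[ 2.70781332e-01  4.52045237e-01  1.53762448e+00 -4.44089210e-16
  1.15192294e+00 -2.81701500e+00]
4.475
False [0.54737345 0.26685353 0.00630393] 0.08562725019238741 [-0.34999931 -0.59264308  0.32111881]
0.01994263274838974 59.91560518741608 [0.54694236 0.26688996 0.00613218] [-0.64065416 -0.12526385  5.59832747]
0.019962121791010125 59.14229929447174 [ 0.16467654 -0.50771715 -1.84141296] [ 0.00609904 -0.01116438 -0.03266972] 6.7833
```

```bash
python3 - <<'E'
from h import *
b=np.array([0,-.0013]); yaw=1.418; o=np.array([.5432,.0045])+b; g=o+.052*np.array([np.cos(yaw),np.sin(yaw)])
R=down(yaw-np.pi/2)
line_to([*g,.1],rot=R,rate=.2); line_to([*g,.035],rate=.12)
pic('side','side2')
r=line_to([*g,.0145],rate=.03,stop_force=8); print(r,current_eef_pos(),g,current_ft_force(),current_moment(),current_time_s())
pic('side','side3'); pic('top','top3')
a=cv2.imread('pics/side2.png')[170:290,255:385]; c=cv2.imread('pics/side3.png')[170:290,255:385]
cv2.imwrite('pics/crop3.png',np.hstack([cv2.resize(q,None,fx=3,fy=3,interpolation=2) for q in(a,c)]))
E
```

```text
True [0.55177826 0.05439321 0.01513649] [0.55111453 0.05459417] [-0.04809795  0.35802117  4.57752499] [0.02630063 0.05384819 0.07608723] 9.4917
```

View pics/crop3.png

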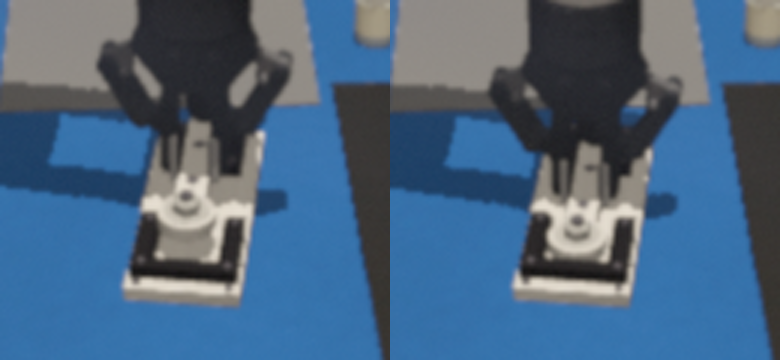

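```bash
python3 - <<'E'
from h import *
p=current_eef_pos(); ungrasp(); line_to([p[0],p[1],.13],rate=.3); print(current_time_s(),current_ft_force())
reach([.517,-.2335,.16],down(np.radians(177-90)))
pic('top','top4'); pic('side','side4')
from meas import *
for c,b in(('top',(262,245,345,290)),):
    im=cv2.imread(f'pics/{c}4.png').astype(float)
a=cv2.imread('pics/top4.png')[225:300,225:335]; s=cv2.imread('pics/side4.png')[195:280,285:365]; hb=cv2.imread('pics/top0.png')[250:282,172:212];pp=cv2.imread('pics/top4.png')[135:185,205:385]
z=lambda q,f:cv2.resize(q,None,fx=f,fy=f,interpolation=2)
o=np.zeros((600,800,3),np.uint8)
for q,f,x,y in((a,4,0,0),(s,4,450,0),(hb,6,0,345),(pp,3,245,345)):
    q=z(q,f); q=q[:600-y,:800-x]; o[y:y+q.shape[0],x:x+q.shape[1]]=q
cv2.imwrite('pics/crop4.png',o)
print(current_time_s(),current_eef_pos())
E
```

```text
10.775 [ 0.96210914 -0.13794276 -0.44895797]
12.7667 [ 0.51704973 -0.23295465  0.15973556]
```

View pics/crop4.png

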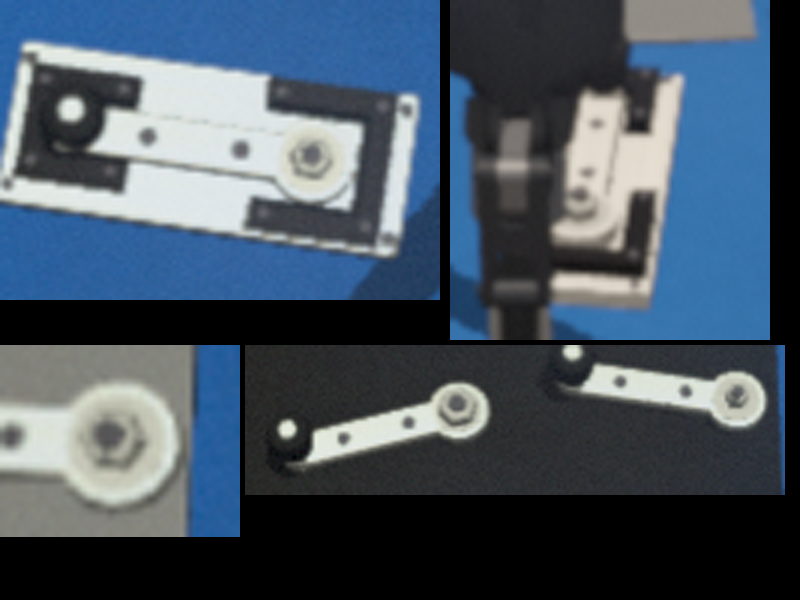

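The handle is seated: hub at crop (312,160) and knob in the narrow nest. The nut measures about 18 mm across flats, so the medium socket is likely. I'll check the socket body diameters and pick the medium.

```bash
python3 - <<'E'
from meas import *
from scipy.optimize import least_squares
im=cv2.imread('pics/top4.png').astype(float); bh=(240,240,330,290)
P=cloud('side',cv2.medianBlur(np.load('pics/side0_d.npy'),3))
for c in[(.5172,-.2333),(.5098,-.316),(.5172,-.3958)]:
    q=P.reshape(-1,3); q=q[(np.hypot(q[:,0]-c[0],q[:,1]-c[1])<.03)&(q[:,2]>.022)&(q[:,2]<.034)]
    r=least_squares(lambda p:np.hypot(q[:,0]-p[0],q[:,1]-p[1])-p[2],[*c,.013],loss='soft_l1',f_scale=.001,bounds=([-1,-1,.008],[1,1,.02])); print(len(q),r.x.round(4),(np.percentile(q[:,0],[3,97])).round(4))
g=[.5172,-.3958]; yaw=np.radians(166-90)
Rs=[down(yaw),down(yaw+np.pi)]
for r in Rs: print(ik([*g,.12],r))
for ok in (51.2,231.2): print(ok,ik([.543,.003,.1],down(np.radians(ok))))
E
```

```text
62 [ 0.5174 -0.2346  0.0094] [0.5078 0.5266]
110 [ 0.5101 -0.3169  0.0162] [0.4943 0.526 ]
85 [ 0.5168 -0.395   0.0143] [0.5046 0.5297]
[-8.24165902e-01  5.22554646e-01  1.41942669e+00 -4.44089210e-16
  1.19961132e+00 -2.15061613e+00]
[-8.24165902e-01  5.22554646e-01  1.41942669e+00 -4.44089210e-16
  1.19961132e+00  9.90976520e-01]
51.2 [-1.99966804e-01  3.70164255e-01  1.72606027e+00 -4.44089210e-16
  1.04536813e+00 -1.09357538e+00]
231.2 [-1.99966804e-01  3.70164255e-01  1.72606027e+00 -4.44089210e-16
  1.04536813e+00  2.04801727e+00]
```

```bash
cat > sock.py <<'E'
from meas import *
from scipy.optimize import least_squares
NUT=np.array([.5437,.0032]); YJ=np.degrees(1.418)
def pick(g,bar):
    R=down(np.radians(bar-90)); reach([*g,.12],R)
    print('down',line_to([*g,.044],stop_force=8)); gripper_close(50); print('w',current_gripper_width(),current_eef_pos(),current_ft_force())
    line_to([*g,.12]); print('lift',current_gripper_width(),current_ft_force(),current_time_s())
def body(c,d,xy,rim,r):
    q=cloud(c,cv2.medianBlur(d,3)).reshape(-1,3); q=q[(np.hypot(q[:,0]-xy[0],q[:,1]-xy[1])<.03)&(q[:,2]>rim+.008)&(q[:,2]<rim+.03)]
    s=least_squares(lambda p:np.hypot(q[:,0]-p[0],q[:,1]-p[1])-r,xy,loss='soft_l1',f_scale=.001); return s.x,len(q)
E
python3 - <<'E'
from sock import *
pick([.5172,-.3958],166)
t=np.radians(YJ+60-90); R=down(t); 
reach([*NUT,.12],R); line_to([*NUT,.095])
p=current_eef_pos(); print(p)
for k in range(2):
    im,d=pic('side',f'side5{k}'); print(body('side',d,p[:2],p[2]-.04,.0135))
# hub via side depth: hub top/nut points from an unobstructed view
im,d=pic('top','top5')
q=cv2.resize(cv2.imread('pics/side50.png')[150:290,240:400],None,fx=4,fy=4,interpolation=2); cv2.imwrite('pics/crop5.png',q)
print(current_time_s())
E
```

```text
down False
w 0.014251443807312452 [ 0.51732343 -0.39608488  0.04447513] [-0.64839185 -0.48205732  3.57176104]
lift 0.013923759891021743 [ 0.26347952  0.53671849 -1.61369505] 15.4583
[0.54312496 0.00240069 0.09431552]
(array([0.5428607 , 0.00230051]), 124)
(array([0.54329813, 0.00232732]), 120)
17.4083
```

View pics/crop5.png

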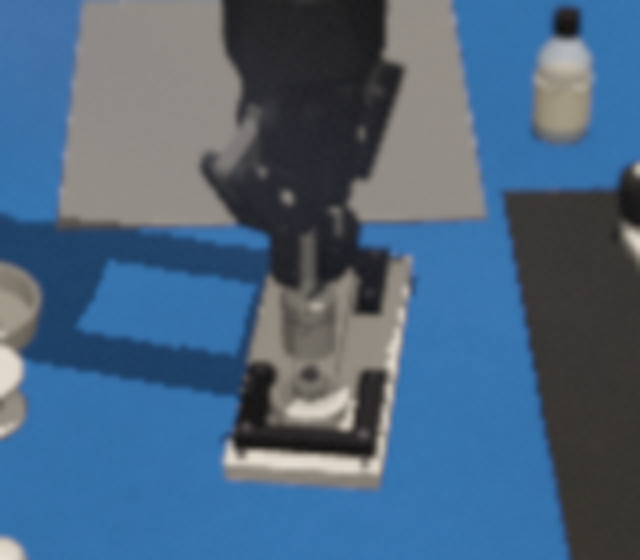

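```bash
python3 - <<'E'
from sock import *
im=cv2.imread('pics/side50.png').astype(float); print(at_z('side',(316.9,244.1),.038).round(4))
g=im[240:249,311:324].mean(2); print(g.round().astype(int))
pl=at_z('side',(316.9,244.1),.034); print(pl)
# white hub front / sides
bh=(295,236,335,262); XY=planexy('side',bh,.024); W=(im[bh[1]:bh[3],bh[0]:bh[2]].min(2)); 
for v in (246,249,252,254): print(v,W[v-bh[1]].astype(int))
p4=cv2.imread('pics/top4.png').astype(float); XY=planexy('top',(295,255,312,275),.038); w=p4[255:275,295:312].mean(2); k=np.unravel_index(np.argsort(w.ravel())[:8],w.shape); print('top thread',XY[k].mean(0))
E
```

```text
[ 0.5423 -0.0039  0.038 ]
[[137 132 124 127 126 121 117 117 125 132 134 136 132]
 [138 135 129 132 125 108  98 101 120 135 138 139 130]
 [136 134 128 123 102  80  71  80 104 129 137 138 130]
 [134 132 124 111  83  62  59  65  89 117 127 135 130]
 [132 125 116 107  88  69  62  68  90 111 116 125 130]
 [126 118 109 109 105  96  89  94 108 112 110 118 125]
 [120 113 100 104 109 111 110 111 113 110 107 116 120]
 [119 111  93  93 103 110 109 107 103 100 103 116 127]
 [117 112  97  92  97 103  98  96  95  96 113 137 157]]
[0.54246047 0.00135277 0.034     ]
246 [ 29  29  30  30  36  47  45  37  30  23  24  27  52  90 113 116 112 105
  94  97 102 103 103 104 105 103 100 108 112 119 132 141 132 116  76  42
  40  41  41  42]
249 [ 49  50  49  47  36  31  25  23  23  23  23  34  74 111 120 113 110 108
 108 114 110 103  93  96 109 120 139 164 176 190 197 184 148 115  69  40
  40  42  40  44]
252 [ 54  54  54  55  52  35  24  23  23  23  23  31  55  82  97 113 143 177
 192 194 192 190 190 190 193 195 195 194 187 164 137 138 157 114  56  40
  41  40  41  59]
254 [ 54  53  54  48  34  30  28  25  23  23  27  52  85  96  92  98 115 135
 149 153 160 165 161 158 158 156 146 131 114 107 119 154 169 112  45  41
  42  41  45  69]
top thread [0.54257515 0.00470745]
```

```bash
cat >> sock.py <<'E'
def at(xy,z,rate=.1,**k):  # actual-position-corrected line
    off=np.array(getattr(at,'off',[0,0.])); return line_to([xy[0]+off[0],xy[1]+off[1],z],rate=rate,**k)
E
python3 - <<'E'
from sock import *
at.off=[.0006,.0008]; N=np.array([.5427,.0018])
at(N,.088,.05); print(current_eef_pos(),current_ft_force())
for dx,dy in[(0,0),(0,.002),(0,-.002),(.002,0),(-.002,0)]:
    n=N+[dx,dy]; at(n,.082,.05)
    r=at(n,.0625,.03,stop_force=8); p=current_eef_pos(); print((dx,dy),r,p.round(4),current_ft_force().round(1),current_moment().round(2),current_time_s())
    if p[2]<.0675: break
pic('side','side6')
E
```

```text
[0.54301795 0.00264797 0.0877819 ] [ 0.22065142 -0.20364935 -1.53836412]
(0, 0) True [0.5431 0.0027 0.0645] [-1.   1.2  4.4] [0.07 0.18 0.  ] 18.5417
```

Home on the first try: TCP at 0.0645, which puts the rim on the hub. I'll check for looseness with a gentle sideways wiggle. Matched should give about 4 mm of total travel, and too large about 8 mm.

```bash
python3 - <<'E'
from sock import *
at.off=[0,0]
p0=current_eef_pos(); line_to([p0[0],p0[1],p0[2]+.001],rate=.02); p=current_eef_pos(); off=np.array([.0003,0])
e=[]
for s in(1,-1):
    r=line_to([p[0],p[1]+s*.006,p[2]],rate=.02,stop_force=5); q=current_eef_pos(); e.append(q[1]); print(s,r,q.round(4),current_ft_force().round(1),current_moment().round(2))
    line_to([p[0],p[1],p[2]],rate=.03)
m=(e[0]+e[1])/2; print('travel',e[0]-e[1],'mid',m,current_time_s())
line_to([p[0],m,p[2]],rate=.03)
r=line_to([p[0],m,.0625],rate=.02,stop_force=6); hold(.3)
print(r,current_eef_pos(),current_ft_force().round(1),current_moment().round(2),current_gripper_width(),current_grasp_force(),current_time_s())
pic('side','side7'); pic('top','top7')
a=cv2.imread('pics/side7.png')[150:290,250:380]; b=cv2.imread('pics/top7.png')[200:340,215:345]
cv2.imwrite('pics/crop7.png',np.hstack([cv2.resize(q,None,fx=3,fy=3,interpolation=2) for q in(a,b)]))
E
```

```text
1 True [0.5427 0.0068 0.0649] [-0.1 -1.   3.6] [-0.4  -0.02 -0.03]
-1 True [5.432e-01 2.000e-04 6.480e-02] [1.2 2.9 2. ] [ 0.5  -0.31 -0.01]
travel 0.006667519388678257 mid 0.003487695429645487 19.975
True [0.54367066 0.00316159 0.06446997] [-2.7 -0.1  6.8] [-0.05  0.27  0.01] 0.013620129297549417 50.05433784797788 20.7333
```

View pics/crop7.png

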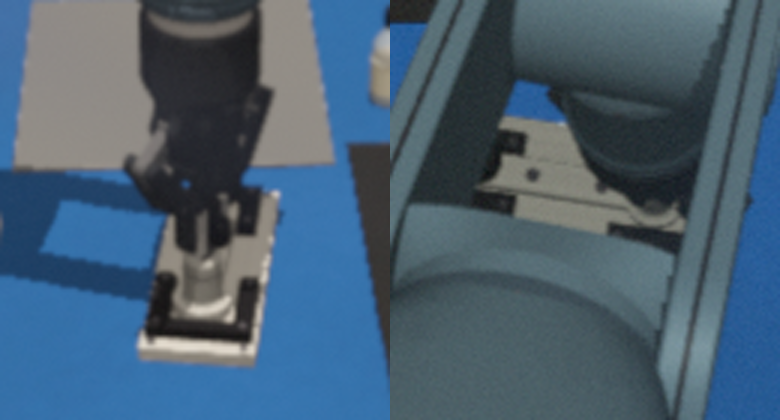

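The travel was 6.7 mm, which is ambiguous because tilt and compliance add to it. A twist test is clearer: a matched socket catches after about 12°, while an oversize one turns freely.

```bash
python3 - <<'E'
from sock import *
p=np.array(current_eef_pos()); t=np.radians(YJ-30)
q=[p[0]-.0004,p[1]-.0002,p[2]+.0015]
line_to(q,rate=.02); m0=current_moment()[2]; print(current_eef_pos(),current_ft_force().round(2))
ends=[]
for s in(1,-1):
    for k in range(3,28,3):
        line_to(q,rot=down(t+s*np.radians(k)),rate=.02); m=current_moment()[2]-m0
        print(s*k,m.round(3),end='; ')
        if abs(m)>.25: break
    ends.append(s*k); line_to(q,rot=down(t),rate=.02); print(current_time_s())
r=line_to([q[0],q[1],.0625],rate=.02,stop_force=6); hold(.2)
print(r,current_eef_pos(),current_ft_force().round(1),current_moment().round(2),current_gripper_width(),current_grasp_force(),current_time_s())
E
```

```text
[0.54324633 0.00295359 0.06590502] [-0.19  0.75 -1.42]
3 -0.003; 6 -0.041; 9 0.016; 12 -0.078; 15 -0.005; 18 -0.068; 21 -0.093; 24 -0.057; 27 -0.106; 23.9917
-3 0.013; -6 -0.03; -9 -0.032; -12 -0.025; -15 0.004; -18 0.05; -21 0.087; -24 0.137; -27 0.118; 26.8667
True [0.54353753 0.00293399 0.06445596] [-1.2  1.1  6.6] [0.09 0.22 0.03] 0.013939092762638244 49.824729999527335 27.275
```

It turned ±27° with only about 0.1 N·m, so the medium socket is loose and the nut should be the 13. I'll put the medium back and try the small one.

```bash
python3 - <<'E'
from sock import *
p=np.array(current_eef_pos()); line_to([p[0],p[1],.12],rate=.2)
R=down(np.radians(166-90)); g=[.5172,-.3958]
reach([*g,.12],R); print(line_to([*g,.043],rate=.08,stop_force=5),current_eef_pos())
ungrasp(); line_to([*g,.13],rate=.3); print(current_time_s())
pick([.5172,-.2342],177)
t=np.radians(YJ+120-90); N=[.5433,.0034]   # bar at 201 deg
reach([*N,.12],down(t)); line_to([*N,.092]); p=current_eef_pos(); print(p,current_time_s())
im,d=pic('side','side8'); print(body('side',d,p[:2],p[2]-.0405,.010))
pic('top','top8')
a=im[150:290,250:380]; b=im[290:450,265:345]
cv2.imwrite('pics/crop8.png',np.hstack([cv2.resize(a,(390,420),interpolation=2),cv2.resize(b,(210,420),interpolation=2)]))
E
```

```text
True [ 0.51640756 -0.39511834  0.04446127]
31.2083
down False
w 0.01380795744340876 [ 0.51742594 -0.23412463  0.04443814] [ 0.0049358  -0.1099021   3.97978471]
lift 0.01396907777205243 [-0.15677643  0.44914042 -0.39937229] 33.875
[0.54271475 0.00210774 0.09129923] 35.1583
(array([0.54249239, 0.00337413]), 88)
```

View pics/crop8.png

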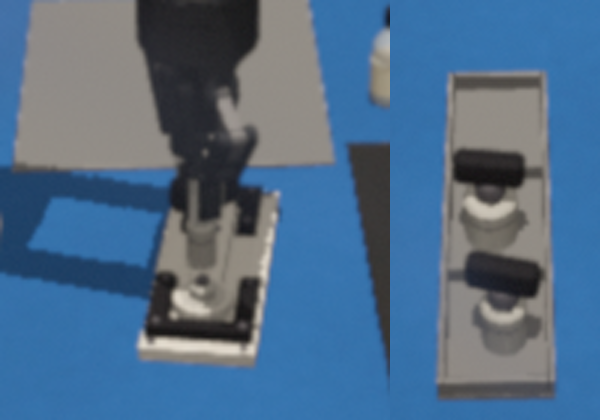

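The medium is upright in its compartment and the small socket hovers over the nut. I'll descend with a small search.

```bash
python3 - <<'E'
from sock import *
at.off=[.0006,.0012]; N=np.array([.5430,.0022])
for dx,dy in[(0,0),(0,.0015),(0,-.0015),(.0015,0),(-.0015,0),(0,.003),(0,-.003),(.003,0),(-.003,0)]:
    n=N+[dx,dy]; at(n,.083,.06)
    r=at(n,.0625,.03,stop_force=8); p=current_eef_pos(); print((dx,dy),r,p.round(4),current_ft_force().round(1),current_moment().round(2),current_time_s())
    if p[2]<.067: break
E
```

```text
(0, 0) True [0.5445 0.0033 0.0739] [ 0.6 -0.6  3.7] [-0.1  -0.08 -0.02] 35.9833
(0, 0.0015) True [0.5444 0.0048 0.074 ] [-0.5 -0.5  5.5] [0.05 0.08 0.01] 36.7167
(0, -0.0015) True [0.544  0.0019 0.0724] [-0.4  0.8  5. ] [0.   0.07 0.03] 37.4833
(0.0015, 0) True [0.5457 0.0035 0.0737] [-0.   1.1  5. ] [ 0.18 -0.07 -0.02] 38.2417
(-0.0015, 0) True [0.5422 0.0033 0.0741] [-0.9  0.2  5.7] [ 0.01  0.17 -0.  ] 38.975
(0, 0.003) True [0.5444 0.0061 0.074 ] [-0.1 -0.1  5.8] [ 0.02  0.07 -0.  ] 39.7167
(0, -0.003) True [5.44e-01 5.00e-04 7.38e-02] [-0.6  1.2  5.4] [ 0.21 -0.02  0.03] 40.475
(0.003, 0) True [0.5471 0.0036 0.0737] [0.8 0.9 5.1] [ 0.16 -0.01  0.  ] 41.225
(-0.003, 0) True [0.5411 0.0031 0.0739] [-1.5 -0.4  5.9] [-0.03  0.14  0.04] 41.9833
```

```bash
python3 - <<'E'
from sock import *
at.off=[-.0005,.0]; 
for n in[(.5440,.0019),(.5432,.0015),(.5440,.0010),(.5432,.0026)]:
    at(n,.080,.06)
    r=at(n,.0625,.04,stop_force=14); p=current_eef_pos(); print(n,r,p.round(4),current_ft_force().round(1),current_moment().round(2),current_time_s())
    if p[2]<.067: break
print(np.degrees(np.arctan2(*current_ee_rot()[[1,0],1])))
E
```

```text
(0.544, 0.0019) True [0.5436 0.0024 0.0723] [-0.6  1.6  5.5] [ 0.34  0.18 -0.03] 42.5583
(0.5432, 0.0015) True [0.5434 0.0022 0.0724] [0.3 2.7 4.5] [ 0.53 -0.02  0.01] 43.15
(0.544, 0.001) True [0.5437 0.0019 0.0724] [-1.5  3.3  5.3] [ 0.8   0.18 -0.03] 43.7333
(0.5432, 0.0026) True [0.5439 0.0024 0.0723] [-0.4  0.4  6.3] [0.14 0.01 0.03] 44.325
111.23832981938156
```

With the small socket centred, the rim consistently stops 8 mm above the hub, so the nut is too big for it and the medium is right. Returning the small one and refitting the medium.

```bash
python3 - <<'E'
from sock import *
p=np.array(current_eef_pos()); line_to([p[0],p[1],.12],rate=.25)
R=down(np.radians(87)); g=[.5172,-.2342]
reach([*g,.12],R); print(line_to([*g,.043],rate=.08,stop_force=5),current_eef_pos())
ungrasp(); line_to([*g,.13],rate=.3); print(current_time_s())
pick([.5170,-.3955],166)
t=np.radians(YJ-30); at.off=[.0004,.0006]; N=np.array([.5436,.0023])
reach([*N,.12],down(t))
for dx,dy in[(0,0),(0,.0015),(0,-.0015),(.0015,0),(-.0015,0)]:
    n=N+[dx,dy]; at(n,.083,.12)
    r=at(n,.0625,.03,stop_force=8); p=current_eef_pos(); print((dx,dy),r,p.round(4),current_ft_force().round(1),current_moment().round(2),current_time_s())
    if p[2]<.067: break
hold(.2); print(current_eef_pos(),current_ft_force().round(1),current_grasp_force(),current_gripper_width())
im,d=pic('side','side9'); print(body('side',d,p[:2],p[2]-.0405,.0135),current_time_s())
a=im[150:290,250:380]; b=im[290:450,265:345]
cv2.imwrite('pics/crop9.png',np.hstack([cv2.resize(a,(390,420),interpolation=2),cv2.resize(b,(210,420),interpolation=2)]))
E
```

```text
True [ 0.51656344 -0.23353071  0.04436003]
47.6417
down False
w 0.014272487918951379 [ 0.5171452  -0.39558446  0.04445584] [-0.14841032  0.58087965  4.44925294]
lift 0.0140229978566391 [-0.17359391 -0.65253811 -1.51382394] 50.3083
(0, 0) True [0.544  0.003  0.0644] [-0.6 -0.1  5.5] [ 0.05  0.06 -0.05] 52.85
[0.54392471 0.00304111 0.0643843 ] [-0.8  0.9  4.5] 48.83964701090008 0.01407291958849112
(array([0.54290812, 0.00332251]), 116) 53.1
```

View pics/crop9.png

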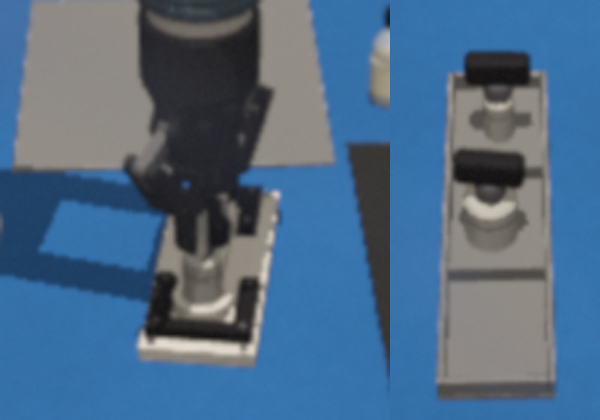

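The medium is fully home (TCP 0.0644), with the small and large sockets upright in the tray. Handing in.

```bash
python3 -c "
from station import *
print(hand_in())"
```

```text
the job is handed in; nothing more can be done
None
```

I handed the job in at about 53 s: the handle is seated in the jig and the medium (17 mm) socket is gripped fully down on its nut, with the small and large sockets upright in the tray; the small stopped 8 mm above the hub, though a twist test of the medium, which turned ±27° with little resistance, did not confirm a snug fit.

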